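# Open the dust extractor's battery hatch

## Task

The flat battery of the dust extractor has to come out, but a cork sanding block was left on the blue battery hatch. Without gripping or picking anything up, slide the block along the top onto the clear deck beside the hatch, so that it lies flat and no longer touches the hatch, then press the yellow-marked edge of the hatch once, fully in, and let go so that it pops up. Watch for a second or two that it stays wide open by itself; leave the power button and everything else as they are.

Things in the scene. Friction and masses are not known exactly. Their poses are not given: they have to be found in the camera images.
- extractor: Box-shaped cordless dust extractor, light grey on a dark tub, fixed; 280 mm deep (own x, front to back away from the robot), 380 mm wide (own y, to the left), 170 mm tall. Origin: centre of its underside. Top: flat deck at z 170 mm with a 5 mm high rim at its edges. Back strip: folded handle, 13 mm high, x 82 to 118, y -170 to +20 mm. Front strip, x under -85 mm: dial and power button.
- hatch (a joint): Angle of the blue battery hatch (rad): about 0.005 latched shut, -0.06 pressed fully in, 1.15 open at its stop, where its spring holds it. Plate 121 (x) by 150 (y) by 6 mm; shut, it covers extractor x -75 to +46, y -160 to -10 mm, its top 1 to 1.5 mm above the deck (z 171 mm). Hinge along its back edge (extractor x +47, z 168 mm); free edge on the robot's side.
- hatch_press (a point): Middle of the yellow press mark (24 by 56 mm) on the hatch's top, 15 mm from its free edge, 107 mm from the hinge. Pressed straight down it gives with 3 N for about 6.5 mm, then meets a firm stop; let go after a full press, the damped hatch swings up by itself in about 1.5 s, following the finger. A half press leaves it latched; pressing the open hatch down again latches it.
- latch (a joint): Indexing slide of the push-push latch, hidden under the hatch (m): 0 latched, about 0.005 while first pressed in, 0.008 to 0.0095 after one press (released), 0.013 and more once pressed in a second time.
- deck_clear (a point): Middle of the clear grey deck, where the block shall go, left of the hatch: extractor x -10, y +90, z 170 mm; axes of the extractor. Bare from x -80 to +60 and y 0 to +180 mm. In front of it stand a dial (34 mm across, 14 mm high, extractor x -108, y +70 mm) and the power button.
- block: Cork sanding block, brown with a dark red sole, 100 mm (own x) by 60 mm (own y) by 30 mm high, 60 to 130 g, lying flat on the hatch at the start, its long side roughly along the extractor's x. Origin: centre of its underside. It is to be slid, never lifted.
- power (a joint): Green power button in a round black housing (40 mm across, top 14 mm above the deck) on the front strip of the deck at own x -108, y +135 mm of the extractor; 0 = untouched, 0.005 m = fully pressed. Must not be pressed.
- waxtin: Brass-coloured wax tin, 60 mm across, 34 mm high, on the deck in the back left corner behind the clear area. Origin: centre of its underside.
- glue: White glue bottle, 60 mm across, 170 mm tall, on the bench to the left. Origin: centre of its underside.
- spray: Spray can, 65 mm across, 175 mm tall, on the bench to the left. Origin: centre of its underside.
- mug: Blue pencil mug, 76 mm across, 160 mm tall with its pencils, on the bench to the left. Origin: centre of its underside.
- tape: Yellow tape measure, 75 by 62 by 36 mm, on the bench to the right. Origin: centre of its underside.
- car: Red model car, 74 by 36 by 27 mm, on the bench to the right. Origin: centre of its underside.
- clamp: Frame corner clamp of aluminium and steel, 130 by 125 by 28 mm, on the bench at the right back. Origin: on its underside, near the middle.

How it is judged:
By the outcome, as a careful person would: the job done as asked, in the order asked, and still so for the second after the job is handed in, with the robot touching nothing.
It also fails if it takes over 51 s, if anything falls off the work surface, if the arm or the gripper's body presses on something with over 40 N, if the wrist force passes 120 N, or if a joint passes its speed limit or range.

## Robot

A 6-joint arm with a two-finger parallel gripper is mounted at the origin on the work surface. World frame = base frame: x ahead of the robot, y to its left, z up, the work surface at z = 0. Lengths are in mm, angles in rad, forces in N, time in s.
With the tool pointing down it reaches from about 275 to 1000 mm from the base axis. Payload 8.4 kg.
Tool frame: the origin (TCP) lies midway between the tips of the shut fingers; the grasp point (between the pads) lies 19 mm behind it; y points along the fingers, z is the direction in which the jaws open and shut, and the axes are right-handed (so a half turn about y gives the same grasp; the last joint's range is limited). The gripper opens to 85 mm and grips with 20 to 120 N. Pads are 22 mm wide; open, the fingers measure 114 mm over their backs; the gripper's body (76 mm by 85 mm) begins 54 mm behind the grasp point. The pads swing forward as they close: fully open they stand 13 mm farther back than shut.
Start: joints at [1.233, 0.353, 1.633, -0, 1.155, -0.002], TCP at [205.951, 590.095, 231.281] pointing down, gripper open.
Joint ranges: [-2.63, 2.63], [-0.92, 2.1], [0.06, 2.66], [-1.3, 4.44], [0, 2.69], [-3.02, 3.02]. Speed limits (rad/s): [2.22, 2.22, 2.79, 3.14, 3.14, 3.14].

## Interface

Orientations are given as [roll, pitch, yaw] about the fixed x, y, z axes, in that order (R = Rz(yaw) Ry(pitch) Rx(roll)).
In Python, from rig import r, imaging gives the robot as it stands. The module is installed in compiled form; this text tells all that it offers.
- The arm moves only by the tool send_rows, never from a script. Its argument "series" is a list of rows, each a list of 6 numbers: the shift along the tool's x, y, z in m, then the turn, a rotation vector about the tool's x, y, z in degrees. In form: [[dx, dy, dz, ax, ay, az], ...]. A call has 1 to 8 rows; each row shifts and turns the commanded pose from where the row before left it, along the tool's axes as they then stand; what a row does not reach is not made up. A row lasts 1/10 s, in which the tool goes at most 50 mm and 8.59 degrees, less where a joint would pass 70% of its speed; a pose out of reach is approached as far as the arm can. A call is refused whole if a number of a shift passes 0.05 or a number of a turn 8.59, either way. A call with a gripper value outside its range is refused whole. "gripper" is the opening, from 0 (shut) to 1 (fully open), set as the call begins (left out, the last holds). The fingers move at their own pace and stop on an object; "squeeze" is the grip in N (left out, the last holds). Time passes only in rows, so rows that do not move let the fingers close. It gives the time, the measured TCP pose, the force and the opening at its end, in the units of the state.
- r.sense(): the state, without advancing time (a new reading comes with each control period).
- imaging.grab_frame(name): name is "side" or "top"; returns a dict with "frame" (400x640x3 uint8, red, green, blue), "depth" (400x640 float32, mm along the optical axis (not along the pixel's ray), 0 where there is no reading), "intrinsics" (3x3 intrinsics, pixels), "origin" and "rotation" of the camera in the world. Camera axes: x right, y down, z forward; pixel columns grow to the right and rows downward; lengths in mm; the calibration is good to about 2 mm. A picture is of the moment at which its call begins.
- r.sign_off(): hands the job in, once; it reports no verdict.
The state is a dict: "clock": time; "qpos": joint angles; "qvel": joint speeds; "joint_efforts": joint torques, N m; "eef_pos": TCP position; "tcp_rot": TCP orientation; "contact_force": force on the tool from outside, world axes, zero at the start; "wrist_torque": the same for the moment, N m; "opening": opening from 0.0 (shut) to 1.0 (fully open).
Only numpy, scipy, OpenCV 4.12 (cv2) and the standard library are available. Lean on these libraries where they do the work, as an engineer would, in place of code of your own. Each camera call takes 0.05 s, during which the arm holds its last target.

## Working session

There is one attempt and no reset: what is moved stays moved. The work goes in short steps, Python scripts to look and compute and a tool call to move; the robot and the scene stay as the last step left them, time stands still between calls to the robot, and variables do not carry over. Pictures are saved under pics/ and viewed, and the job is handed in when it is done.

Besides the shell and the picture viewer there is one more tool, called after ">>>" by a JSON object that holds its "method" and its "body", one argument or row to a line. send_rows: Moves the arm, as the interface text tells. Its arguments: {"type":"object","properties":{"series":{"type":"array","items":{"type":"array","items":{"type":"number"}}},"gripper":{"type":"number"},"squeeze":{"type":"number"}},"required":["series"]}

```bash
mkdir -p pics; ls; python3 - <<'E'
from rig import r, imaging
import cv2,numpy as np
print(r.sense())
for n in("side","top"):
    f=imaging.grab_frame(n)
    cv2.imwrite(f"pics/{n}0.png",f["frame"][:,:,::-1])
    np.savez(f"{n}0.npz",**f)
    print(n,f["intrinsics"],f["origin"],f["rotation"])
E
```

```text
pics
{'clock': 0.0, 'qpos': array([ 1.23261901e+00,  3.53655878e-01,  1.63415446e+00, -1.19408886e-05,
        1.15524059e+00, -2.36131881e-03]), 'qvel': array([-0.00036484,  0.00159028,  0.00053894, -0.00035559,  0.00223285,
       -0.00264376]), 'joint_efforts': array([-2.35844709e-03, -6.05247903e+01, -3.42059791e+01, -1.57502209e-04,
        9.34442942e-03,  1.43244597e-05]), 'eef_pos': array([205.77623476, 589.6210611 , 230.54818134]), 'tcp_rot': array([-1.57225462e+00, -7.47410834e-06, -3.35811168e-01]), 'contact_force': array([0.19800298, 0.37201119, 0.0497133 ]), 'wrist_torque': array([-0.040521  , -0.00930758, -0.01597816]), 'opening': 0.9965784071947457}
side [[481.16440579   0.         316.15107776]
 [  0.         481.16440579 198.86826797]
 [  0.           0.           1.        ]] [ -89.77746316 -699.68318902  840.58931563] [-2.20237654  0.00323955 -0.78888943]
top [[367.71552481   0.         320.36162736]
 [  0.         367.71552481 199.46503356]
 [  0.           0.           1.        ]] [ 414.47173237    7.2257742  1162.93096227] [-2.98032986 -0.00366847 -1.57929907]
```

View pics/side0.png

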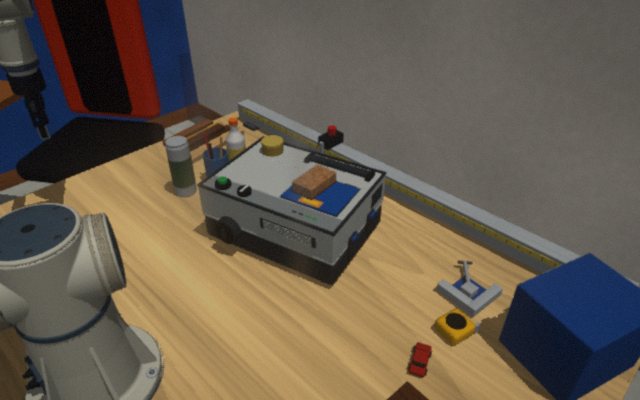

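View pics/top0.png

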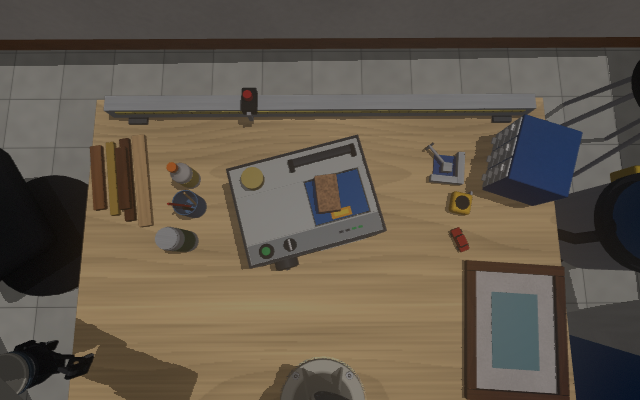

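The extractor is yawed a little, with the block on the hatch around (327,193) in the top view and the yellow mark at (342,213). I'll measure them next.

```bash
cat > h.py <<'E'
import numpy as np,cv2
from scipy.spatial.transform import Rotation as R
def cam(f):
    K=f["intrinsics"];rot=np.array(f["rotation"]);
    M=rot if rot.shape==(3,3) else R.from_euler("xyz",rot).as_matrix()
    return K,M,np.array(f["origin"])
def ray(f,uv,z):
    K,M,o=cam(f);uv=np.atleast_2d(uv).astype(float)
    d=np.c_[uv,np.ones(len(uv))]@np.linalg.inv(K).T@M.T
    return o+d*((z-o[2])/d[:,2])[:,None]
def cloud(f):
    K,M,o=cam(f);D=f["depth"];v,u=np.mgrid[:D.shape[0],:D.shape[1]]
    d=np.stack([u,v,np.ones_like(u)],-1)@np.linalg.inv(K).T*D[...,None]
    return d@M.T+o
def hsv(f): return cv2.cvtColor(f["frame"],cv2.COLOR_RGB2HSV)
def big(m):
    c,_=cv2.findContours(m.astype(np.uint8),cv2.RETR_EXTERNAL,cv2.CHAIN_APPROX_NONE)
    return max(c,key=cv2.contourArea)
E
python3 - <<'E'
from h import *
for n in("top","side"):
    f=dict(np.load(n+"0.npz"));P=cloud(f);H=hsv(f)
    if n=="top": roi=(slice(130,275),slice(220,395))
    else: roi=(slice(130,280),slice(195,390))
    # deck: z
    z=P[...,2];m=np.zeros(z.shape,bool);m[roi]=((z>160)&(z<215)&(f["depth"]>0))[roi]
    c=big(m);rc=cv2.minAreaRect(ray(f,c[:,0,:],175)[:,:2].astype(np.float32));print(n,"deck rect",rc)
    d=m&(abs(z-170)<8);print(" deck z median",np.median(z[d]))
    def rep(name,mm,zz):
        k=np.zeros(mm.shape,bool);k[roi]=mm[roi];c=big(k)
        rc=cv2.minAreaRect(ray(f,c[:,0,:],zz)[:,:2].astype(np.float32))
        print(n,name,"area",k.sum(),"pix",c[:,0,:].mean(0).round(1),"rect",rc,"z",np.median(z[k]))
    h,s,v=H[...,0],H[...,1],H[...,2]
    rep("yellow",(h>17)&(h<30)&(s>170)&(v>150),171)
    rep("blue",(h>100)&(h<125)&(s>130)&(v>50),171)
    rep("block",(h<16)&(s>80)&(v>70)&(z>192),200)
    rep("green",(h>45)&(h<85)&(s>100),184)
    rep("tin",(z>195)&(h>17)&(h<35)&(s>80),204)
    cc=f["frame"][roi]
    cv2.imwrite(f"pics/{n}_crop.png",cv2.resize(cc[:,:,::-1],None,fx=4,fy=4,interpolation=cv2.INTER_CUBIC))
E
```

```text
top deck rect ((576.5470581054688, 44.040283203125), (280.4895935058594, 380.1127624511719), 14.756513595581055)
 deck z median 170.83229160364465Traceback (most recent call last):
  File "<stdin>", line 15, in <module>
  File "<stdin>", line 11, in rep
  File "h.py", line 18, in big
    return max(c,key=cv2.contourArea)
ValueError: max() iterable argument is empty
```

```bash
ls pics
```

```text
side0.png
top0.png
```

```bash
python3 - <<'E'
from h import *
for n,px in(("top",dict(y=(342,213),b=(355,190),blk=(327,193),g=(266,251),t=(252,178))),("side",dict(y=(311,203),b=(335,195),blk=(315,180),g=(223,183),t=(272,145)))):
    f=dict(np.load(n+"0.npz"));P=cloud(f);H=hsv(f);z=P[...,2]
    for k,(u,v) in px.items(): print(n,k,H[v,u],P[v,u].round(0))
    roi=(slice(130,275),slice(220,395)) if n=="top" else (slice(130,280),slice(195,390))
    cv2.imwrite(f"pics/{n}_crop.png",cv2.resize(f["frame"][roi][:,:,::-1],None,fx=4,fy=4,interpolation=cv2.INTER_CUBIC))
E
```

```text
top y [ 23 165 151] [538. -56. 172.]
top b [110 128 100] [600. -93. 176.]
top blk [ 14 111 106] [588. -15. 200.]
top g [ 61 110 104] [437. 146. 187.]
top t [ 22 120 127] [630. 184. 205.]
side y [ 20 203 182] [534. -61. 176.]
side b [109 191 112] [599. -76. 173.]
side blk [ 13 133 128] [578. -29. 204.]
side g [ 62 146  75] [434. 142. 183.]
side t [ 23 152 148] [614. 167. 205.]
```

View pics/top_crop.png

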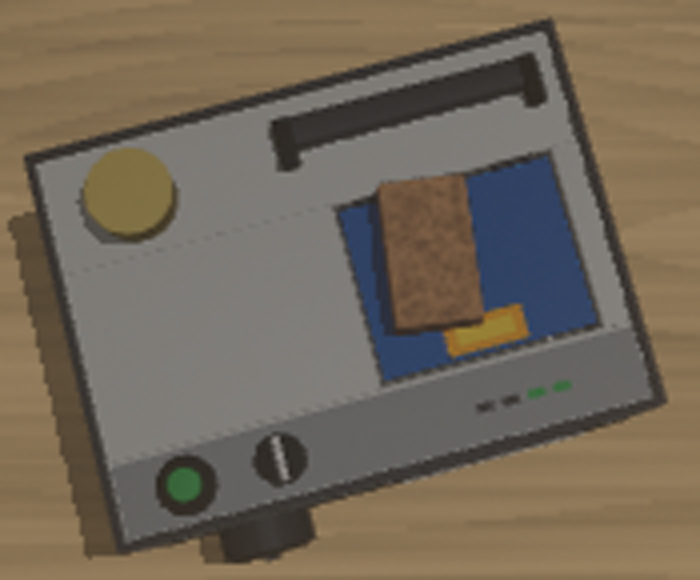

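```bash
cat >> h.py <<'E'
C=np.array([576.5,44.0]);YAW=np.radians(14.76)
Rm=np.array([[np.cos(YAW),-np.sin(YAW)],[np.sin(YAW),np.cos(YAW)]])
def toE(p): return (np.atleast_2d(p)[:,:2]-C)@Rm
def toW(p): return np.atleast_2d(p)@Rm.T+C
def masks(f,n):
    P=cloud(f);H=hsv(f);z=P[...,2];h,s,v=[H[...,i] for i in range(3)]
    k=np.zeros(z.shape,bool);k[(slice(130,275),slice(220,395)) if n=="top" else (slice(130,280),slice(195,390))]=1
    return dict(yellow=(k&(h>17)&(h<30)&(s>150)&(v>110)&(z<185),171),blue=(k&(h>100)&(h<125)&(s>100)&(v>50),171),
     block=(k&(h<19)&(s>70)&(z>188),200),green=(k&(h>45)&(h<80)&(s>90),184),tin=(k&(z>193)&(h>=19)&(h<35)&(s>70),204)),z
def rep(f,n,names=("yellow","blue","block","green","tin")):
    M,z=masks(f,n)
    for a in names:
        m,zz=M[a]
        if m.sum()<10: print(n,a,"none");continue
        c=big(m);w=ray(f,c[:,0,:],zz)
        rc=cv2.minAreaRect(toE(w).astype(np.float32))
        print(n,a,"pix",c[:,0].mean(0).round(0),"E-ctr",np.round(rc[0],1),"size",np.round(rc[1],1),"ang",round(rc[2],1),"z",round(float(np.median(z[m])),1),"W",toW(rc[0]).round(1))
E
python3 - <<'E'
from h import *
for n in("top","side"): rep(dict(np.load(n+"0.npz")),n)
f=dict(np.load("side0.npz"));P=cloud(f);z=P[...,2]
m=np.zeros(z.shape,bool);m[130:280,195:390]=((z>172.5)&(z<215))[130:280,195:390]
m=np.zeros(z.shape,bool);m[130:280,195:390]=((abs(z-170)<12))[130:280,195:390]
rc=cv2.minAreaRect(P[m][:,:2].astype(np.float32));print("side deck",rc)
E
```

```text
top yellow pix [341. 212.] E-ctr [-59.9 -84. ] size [19.9 52.6] ang 3.3 z 172.0 W [[540.  -52.5]]
top blue pix [352. 193.] E-ctr [ -14.3 -124.1] size [119.2  70.2] ang 0.1 z 171.7 W [[594.3 -79.6]]
top block pix [327. 193.] E-ctr [ -2.6 -61. ] size [ 59.  100.6] ang 82.1 z 201.6 W [[589.5 -15.6]]
top green pix [266. 251.] E-ctr [-108.1  136.1] size [18.5 21. ] ang 76.0 z 191.4 W [[437.3 148.1]]
top tin pix [252. 178.] E-ctr [ 88.6 122.1] size [59.  56.8] ang 12.4 z 204.4 W [[631.1 184.6]]
side yellow pix [310. 201.] E-ctr [-58.1 -82.1] size [17.2 43. ] ang 7.0 z 174.2 W [[541.2 -50.2]]
side blue pix [333. 199.] E-ctr [ -14.5 -122.5] size [ 74.3 123.8] ang 89.8 z 173.1 W [[593.7 -78.1]]
side block pix [314. 179.] E-ctr [ -8.3 -64.5] size [ 71.5 114.1] ang 82.0 z 202.9 W [[584.9 -20.5]]
side green pix [222. 180.] E-ctr [-106.1  139.4] size [32.4 24.2] ang 38.5 z 189.4 W [[438.3 151.7]]
side tin pix [272. 142.] E-ctr [ 83.6 120. ] size [76.9 59. ] ang 33.2 z 205.6 W [[626.7 181.4]]
side deck ((554.8403930664062, 130.39955139160156), (289.0669860839844, 561.260009765625), 14.932713508605957)
```

>>> {"method": "send_rows", "body": {
  "series": [
    [0,-0.008,0,0,7,0],
    [0,-0.008,0,0,7,0],
    [0,-0.008,0,0,7,0],
    [0,-0.008,0,0,7,0],
    [0,-0.008,0,0,7,0],
    [0,-0.008,0,0,7,0],
    [0,-0.008,0,0,7,0],
    [0,-0.008,0,0,7,0]
  ],
  "gripper": 0.6
}}

```text
clock: 0.9
eef_pos: [205.8, 589.8, 295.1]
tcp_rot: [-1.571, -0.001, -1.318]
contact_force: [0.0, 0.2, -0.3]
opening: 0.604
```

```bash
cat >> h.py <<'E'
def delta(s,E,z):
    """shift in tool axes (mm) to extractor point E at height z; also yaw error"""
    M=R.from_euler("xyz",s["tcp_rot"]).as_matrix()
    w=np.r_[toW(E)[0],z]
    print("t",round(s["clock"],2),"pos",s["eef_pos"].round(1),"E",toE(s["eef_pos"]).round(1),"F",s["contact_force"].round(1),"open",round(s["opening"],2),"rotdeg",np.degrees(s["tcp_rot"]).round(1))
    print("tool shift",(M.T@(w-s["eef_pos"])).round(1))
E
python3 - <<'E'
from h import *
from rig import r
delta(r.sense(),(-3,-128),290)
E
```

```text
t 0.9 pos [205.8 589.8 295.1] E [[-219.4  622.2]] F [ 0.   0.2 -0.3] open 0.6 rotdeg [-90.   -0.  -75.5]
tool shift [749.1   5.6 220.1]
```

>>> {"method": "send_rows", "body": {
  "series": [
    [0.03,0,0.009,0,0,0],
    [0.045,0,0.013,0,0,0],
    [0.045,0,0.013,0,0,0],
    [0.045,0,0.013,0,0,0],
    [0.045,0,0.013,0,0,0],
    [0.045,0,0.013,0,0,0],
    [0.045,0,0.013,0,0,0],
    [0.045,0,0.013,0,0,0]
  ]
}}

```text
clock: 1.7
eef_pos: [391.0, 280.2, 295.2]
tcp_rot: [-1.571, -0.0, -1.313]
contact_force: [1.6, 0.9, -0.3]
opening: 0.602
```

>>> {"method": "send_rows", "body": {
  "series": [
    [0.045,0,0.013,0,0,0],
    [0.045,0,0.013,0,0,0],
    [0.045,0,0.013,0,0,0],
    [0.045,0,0.013,0,0,0],
    [0.045,0,0.013,0,0,0],
    [0.045,0,0.013,0,0,0],
    [0.045,0,0.013,0,0,0],
    [0.045,0,0.013,0,0,0]
  ]
}}

```text
clock: 2.5
eef_pos: [583.3, -41.6, 295.0]
tcp_rot: [-1.571, 0.0, -1.313]
contact_force: [0.3, 1.0, -0.4]
opening: 0.601
```

```bash
python3 - <<'E'
from h import *
from rig import r
delta(r.sense(),(-3,-128),200)
E
```

```text
t 2.5 pos [583.3 -41.6 295. ] E [[-15.2 -84.5]] F [ 0.3  1.  -0.4] open 0.6 rotdeg [-90.    0.  -75.3]
tool shift [43.5 95.  12.2]
```

>>> {"method": "send_rows", "body": {
  "series": [
    [0.022,0,0.006,0,0,0],
    [0.022,0,0.006,0,0,0],
    [0,0.03,0,0,0,0],
    [0,0.035,0,0,0,0],
    [0,0.025,0,0,0,0],
    [0,0.01,0,0,0,0],
    [0,0,0,0,0,0]
  ]
}}

```text
clock: 3.2
eef_pos: [604.7, -79.0, 193.9]
tcp_rot: [-1.574, 0.001, -1.313]
contact_force: [-0.1, 0.9, 0.3]
opening: 0.603
```

```bash
python3 - <<'E'
from h import *
from rig import r,imaging
delta(r.sense(),(-3,-128),178)
f=imaging.grab_frame("side");cv2.imwrite("pics/side1.png",cv2.resize(f["frame"][100:260,190:430][:,:,::-1],None,fx=3,fy=3))
E
```

```text
t 3.2 pos [604.7 -79.  193.9] E [[  -4.  -126.2]] F [-0.1  0.9  0.3] open 0.6 rotdeg [-90.2   0.1 -75.2]
tool shift [ 1.8 15.9  1.1]
```

View pics/side1.png

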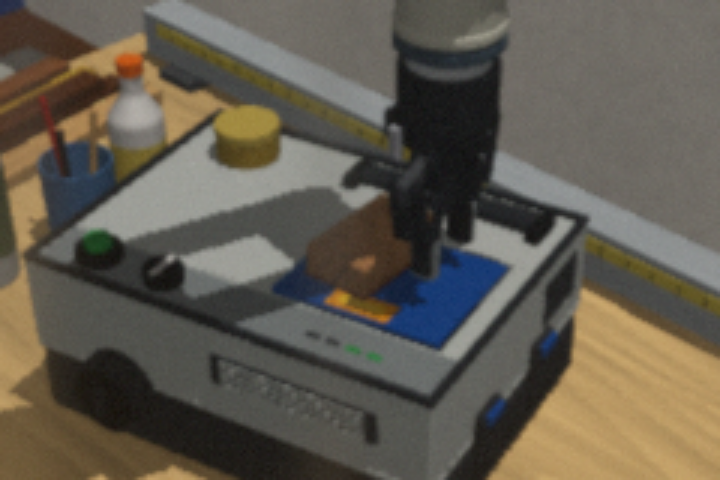

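The fingertips hover right of the block, clear of it and of the handle. I'll lower them and push.

>>> {"method": "send_rows", "body": {
  "series": [
    [0,0.01,0,0,0,0],
    [0,0.005,0,0,0,0],
    [-0.008,0,0,0,0,0],
    [-0.01,0,0,0,0,0],
    [-0.01,0,0,0,0,0],
    [-0.01,0,0,0,0,0],
    [-0.01,0,0,0,0,0],
    [-0.005,0,0,0,0,0]
  ]
}}

```text
clock: 4.05
eef_pos: [592.0, -26.8, 180.6]
tcp_rot: [-1.57, -0.0, -1.312]
contact_force: [0.3, -1.7, 1.6]
opening: 0.6
```

```bash
python3 - <<'E'
from h import *
from rig import r,imaging
delta(r.sense(),(-5,47),179)
f=imaging.grab_frame("side");cv2.imwrite("pics/side2.png",cv2.resize(f["frame"][100:260,190:430][:,:,::-1],None,fx=3,fy=3))
E
```

```text
t 4.05 pos [592.  -26.8 180.6] E [[ -3.1 -72.4]] F [ 0.3 -1.7  1.6] open 0.6 rotdeg [-90.   -0.  -75.2]
tool shift [-119.4    1.6   -1.8]
```

View pics/side2.png

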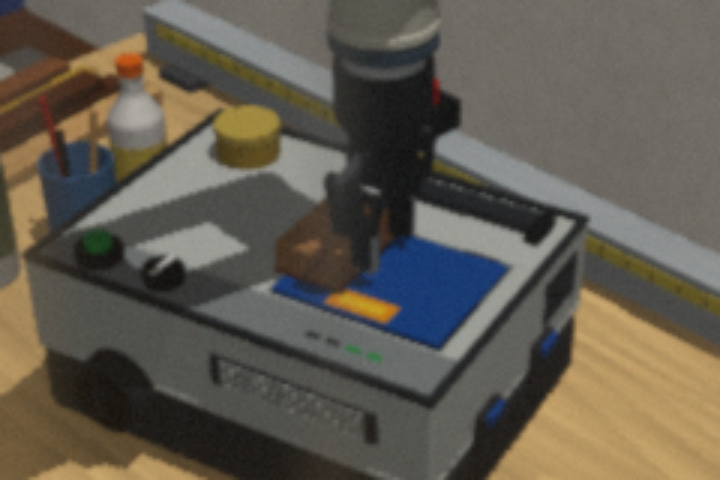

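The block slides flat with the fingers behind it, at about 1.7 N. I'll carry on.

>>> {"method": "send_rows", "body": {
  "series": [
    [-0.008,0,0,0,0,0],
    [-0.01,0,0,0,0,0],
    [-0.01,0,0,0,0,0],
    [-0.01,0,0,0,0,0],
    [-0.01,0,0,0,0,0],
    [-0.01,0,0,0,0,0],
    [-0.01,0,0,0,0,0],
    [-0.01,0,0,0,0,0]
  ]
}}

```text
clock: 4.9
eef_pos: [572.0, 48.4, 180.2]
tcp_rot: [-1.571, 0.0, -1.313]
contact_force: [0.1, -0.2, -0.2]
opening: 0.601
```

>>> {"method": "send_rows", "body": {
  "series": [
    [-0.01,0,0,0,0,0],
    [-0.01,0,0,0,0,0],
    [-0.01,0,0,0,0,0],
    [-0.006,0,0,0,0,0],
    [-0.003,0,0,0,0,0],
    [0,0,0,0,0,0]
  ]
}}

```text
clock: 5.5
eef_pos: [562.3, 85.6, 180.3]
tcp_rot: [-1.571, 0.0, -1.313]
contact_force: [-0.4, 0.4, 0.5]
opening: 0.6
```

```bash
python3 - <<'E'
from h import *
from rig import r,imaging
delta(r.sense(),(-5,47),179)
f=imaging.grab_frame("side");cv2.imwrite("pics/side3.png",cv2.resize(f["frame"][100:260,190:430][:,:,::-1],None,fx=3,fy=3))
E
```

```text
t 5.5 pos [562.3  85.6 180.3] E [[-3.1 43.8]] F [-0.4  0.4  0.5] open 0.6 rotdeg [-90.    0.  -75.2]
tool shift [-3.2  1.3 -1.9]
```

View pics/side3.png

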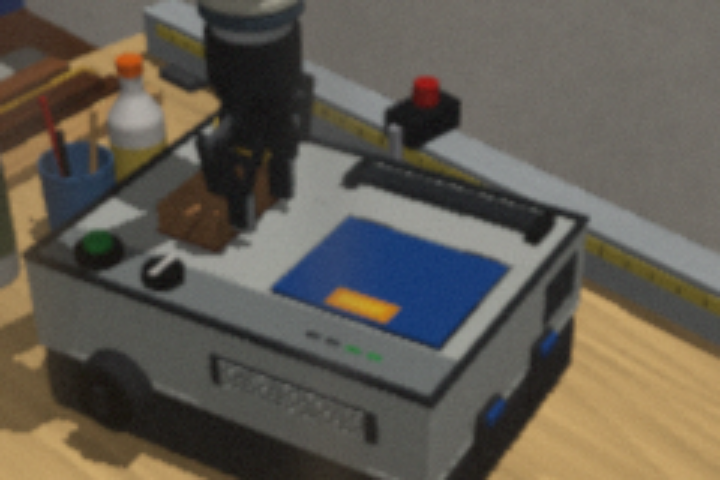

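The block is on the clear deck with the hatch bare, and the yellow mark shows at about (362,305) in the crop. I'll back off, rise and move over.

>>> {"method": "send_rows", "body": {
  "series": [
    [0.01,0,0,0,0,0],
    [0.02,0,0,0,0,0],
    [0.01,-0.03,0,0,0,0],
    [0.02,-0.035,-0.012,0,0,0],
    [0.025,0,-0.015,0,-8,0],
    [0,0,0,0,-8,0],
    [0,0,0,0,-8,0],
    [0,0,0,0,-8,0]
  ],
  "gripper": 0.6
}}

```text
clock: 6.35
eef_pos: [558.0, -5.3, 245.5]
tcp_rot: [-1.571, -0.0, -0.75]
contact_force: [-0.1, 0.3, 0.2]
opening: 0.599
```

>>> {"method": "send_rows", "body": {
  "series": [
    [0,0,0,0,-8,0],
    [0,0,0,0,-8,0],
    [0,0,0,0,-8,0],
    [0,0,0,0,-8,0],
    [0,0,0,0,-8,0],
    [0,0,0,0,-8,0],
    [0,0,0,0,-8,0],
    [0,0,0,0,-2,0]
  ],
  "gripper": 0
}}

```text
clock: 7.15
eef_pos: [558.0, -4.9, 245.3]
tcp_rot: [-1.571, 0.0, 0.262]
contact_force: [0.5, -0.2, 0.4]
opening: 0.002
```

```bash
python3 - <<'E'
from h import *
from rig import r,imaging
delta(r.sense(),(-60,-85),190)
f=imaging.grab_frame("top");rep(f,"top")
cv2.imwrite("pics/top4.png",cv2.resize(f["frame"][130:275,220:395][:,:,::-1],None,fx=4,fy=4))
E
```

```text
t 7.15 pos [558.   -4.9 245.3] E [[-30.4 -42.6]] F [ 0.5 -0.2  0.4] open 0.0 rotdeg [-90.   0.  15.]
tool shift [-29.8  55.3 -42.3]
top yellow pix [341. 212.] E-ctr [-59.2 -84.4] size [21.4 53. ] ang 0.8 z 172.1 W [[540.8 -52.7]]
top blue pix [334. 210.] E-ctr [-50.1 -67.1] size [ 44.8 116.4] ang 6.6 z 172.0 W [[545.1 -33.6]]
top block pix [272. 208.] E-ctr [-7.  84.5] size [100.1  59. ] ang 0.0 z 200.5 W [[548.2 123.9]]
top green pix [266. 251.] E-ctr [-108.1  136.1] size [18.5 21. ] ang 76.0 z 190.7 W [[437.3 148.1]]
top tin pix [252. 178.] E-ctr [ 88.6 122.1] size [59.  56.8] ang 12.4 z 204.2 W [[631.1 184.6]]
```

View pics/top4.png

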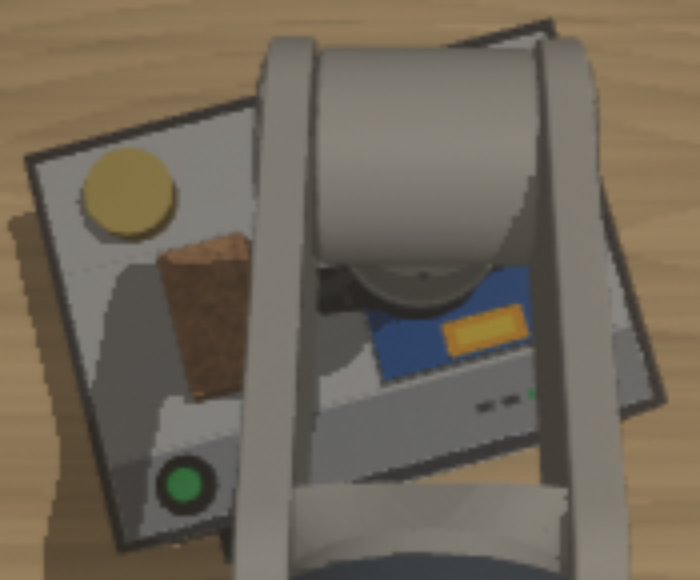

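The block lies flat at extractor (-7, +84.5), clear of the hatch by about 65 mm. The mark is confirmed at (-60,-85), so I'll move over it.

>>> {"method": "send_rows", "body": {
  "series": [
    [-0.01,0,-0.014,0,0,0],
    [-0.01,0,-0.014,0,0,0],
    [-0.01,0,-0.014,0,0,0],
    [0,0.02,0,0,0,0],
    [0,0.02,0,0,0,0],
    [0,0.015,0,0,0,0],
    [0,0,0,0,0,0]
  ]
}}

```text
clock: 7.9
eef_pos: [537.6, -53.4, 188.5]
tcp_rot: [-1.57, 0.004, 0.256]
contact_force: [0.5, -0.1, 0.0]
opening: 0.003
```

```bash
python3 - <<'E'
from h import *
from rig import r,imaging
delta(r.sense(),(-60,-85),173)
f=imaging.grab_frame("side");cv2.imwrite("pics/side5.png",cv2.resize(f["frame"][100:260,190:430][:,:,::-1],None,fx=3,fy=3))
E
```

```text
t 7.9 pos [537.6 -53.4 188.5] E [[-62.4 -84.3]] F [ 0.5 -0.1  0. ] open 0.0 rotdeg [-89.9   0.2  14.7]
tool shift [ 2.5 15.5 -0.7]
```

View pics/side5.png

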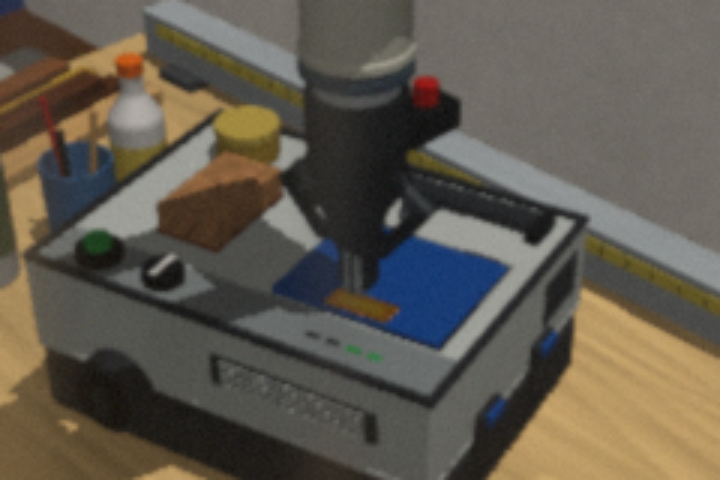

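The fingertips are right above the mark. I'll press down in small steps, watching the force.

>>> {"method": "send_rows", "body": {
  "series": [
    [0.003,0.006,0,0,0,0],
    [0,0.006,0,0,0,0],
    [0,0.003,0,0,0,0],
    [0,0.002,0,0,0,0],
    [0,0.002,0,0,0,0],
    [0,0,0,0,0,0]
  ]
}}

```text
clock: 8.55
eef_pos: [542.5, -51.3, 171.3]
tcp_rot: [-1.571, 0.0, 0.258]
contact_force: [0.1, -0.7, 2.3]
opening: -0.002
```

>>> {"method": "send_rows", "body": {
  "series": [
    [0,0.002,0,0,0,0],
    [0,0.0015,0,0,0,0],
    [0,0,0,0,0,0]
  ]
}}

```text
clock: 8.85
eef_pos: [542.5, -51.3, 167.8]
tcp_rot: [-1.571, -0.0, 0.258]
contact_force: [-1.2, 0.0, 3.8]
opening: -0.004
```

>>> {"method": "send_rows", "body": {
  "series": [
    [0,0.0015,0,0,0,0],
    [0,0.001,0,0,0,0],
    [0,0.001,0,0,0,0],
    [0,0,0,0,0,0]
  ]
}}

```text
clock: 9.25
eef_pos: [542.6, -51.3, 164.5]
tcp_rot: [-1.571, -0.0, 0.258]
contact_force: [-2.8, 0.3, 7.2]
opening: -0.003
```

>>> {"method": "send_rows", "body": {
  "series": [
    [0,0.0005,0,0,0,0],
    [0,0.0005,0,0,0,0],
    [0,0,0,0,0,0]
  ]
}}

```text
clock: 9.55
eef_pos: [542.7, -51.3, 164.1]
tcp_rot: [-1.571, -0.001, 0.258]
contact_force: [-3.9, 1.3, 12.3]
opening: -0.0
```

The force climbs steeply at 6.9 mm travel, so that is the firm stop. Now I'll release: up and away.

>>> {"method": "send_rows", "body": {
  "series": [
    [0,-0.008,0,0,0,0],
    [0,-0.02,0,0,0,0],
    [0,-0.04,0,0,0,0],
    [-0.01,-0.045,0,0,0,0],
    [-0.02,-0.04,0,0,0,0],
    [-0.04,-0.01,0,0,0,0],
    [-0.04,0,0,0,0,0],
    [-0.04,0,0,0,0,0]
  ]
}}

```text
clock: 10.35
eef_pos: [396.2, -89.8, 326.6]
tcp_rot: [-1.571, -0.001, 0.258]
contact_force: [0.1, -1.6, 1.2]
opening: -0.0
```

>>> {"method": "send_rows", "body": {
  "series": [
    [-0.03,0,0,0,0,0],
    [0,0,0,0,0,0],
    [0,0,0,0,0,0],
    [0,0,0,0,0,0],
    [0,0,0,0,0,0],
    [0,0,0,0,0,0],
    [0,0,0,0,0,0],
    [0,0,0,0,0,0]
  ]
}}

```text
clock: 11.15
eef_pos: [368.6, -97.1, 326.1]
tcp_rot: [-1.571, 0.0, 0.258]
contact_force: [-0.1, -0.0, -0.4]
opening: 0.003
```

```bash
python3 - <<'E'
from h import *
from rig import r,imaging
delta(r.sense(),(-60,-85),173)
for n in("side","top"):
    f=imaging.grab_frame(n);cv2.imwrite(f"pics/{n}6.png",f["frame"][:,:,::-1])
E
```

```text
t 11.15 pos [368.6 -97.1 326.1] E [[-237.   -83.5]] F [-0.1 -0.  -0.4] open 0.0 rotdeg [-90.    0.   14.8]
tool shift [177.  153.1  -1.6]
```

View pics/side6.png

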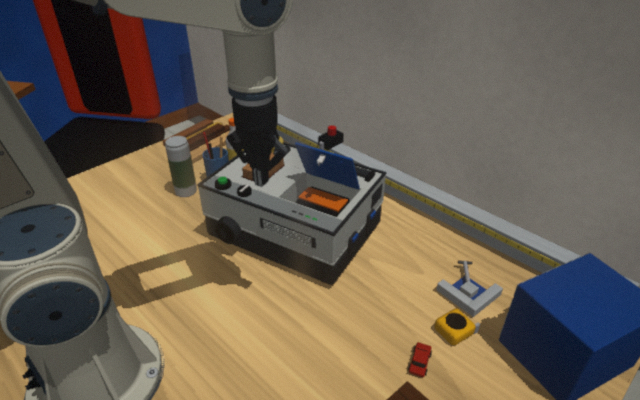

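The hatch is up, with the blue plate at about (330,165) and the battery visible below it. I'll move the arm to the right, wait about 2 s, then measure.

>>> {"method": "send_rows", "body": {
  "series": [
    [0,0,-0.03,0,0,0],
    [0,0,-0.04,0,0,0],
    [0,0,-0.04,0,0,0],
    [0,0,-0.04,0,0,0],
    [0,0,-0.04,0,0,0],
    [0,0,-0.03,0,0,0],
    [0,0,0,0,0,0],
    [0,0,0,0,0,0]
  ]
}}

```text
clock: 12.05
eef_pos: [424.2, -310.0, 325.7]
tcp_rot: [-1.57, 0.001, 0.256]
contact_force: [0.1, -0.1, 0.1]
opening: 0.0
```

>>> {"method": "send_rows", "body": {
  "series": [
    [0,0,0,0,0,0],
    [0,0,0,0,0,0],
    [0,0,0,0,0,0],
    [0,0,0,0,0,0],
    [0,0,0,0,0,0],
    [0,0,0,0,0,0],
    [0,0,0,0,0,0],
    [0,0,0,0,0,0]
  ]
}}

```text
clock: 12.85
eef_pos: [424.5, -310.0, 326.3]
tcp_rot: [-1.571, 0.0, 0.258]
contact_force: [-0.1, -0.5, 0.7]
opening: 0.006
```

```bash
python3 - <<'E'
from h import *
from rig import r,imaging
delta(r.sense(),(-60,-85),173)
for n in("side","top"):
    f=imaging.grab_frame(n);cv2.imwrite(f"pics/{n}7.png",f["frame"][:,:,::-1])
    rep(f,n,("block","green","tin"))
    m=masks(f,n)[0]["blue"][0];P=cloud(f)[m];E=toE(P)
    k=(E[:,1]>-155)&(E[:,1]<-15)&(E[:,0]>-60)&(P[:,2]>180)
    p=np.polyfit(P[k,2],E[k,0],1);print(n,"hatch n",k.sum(),"zmax",P[k,2].max().round(0),"angle from horiz",np.arctan2(1,-(-p[0])).round(2))
E
```

```text
t 12.85 pos [ 424.5 -310.   326.3] E [[-237.2 -303.5]] F [-0.1 -0.5  0.7] open 0.01 rotdeg [-90.    0.   14.8]
tool shift [177.2 153.3 218.6]
side block pix [263. 164.] E-ctr [-12.2  80.6] size [116.6  72.1] ang 0.7 z 201.9 W [[544.2 118.8]]
side green pix [222. 180.] E-ctr [-106.1  139.4] size [32.4 24.2] ang 38.5 z 189.7 W [[438.3 151.7]]
side tin pix [272. 142.] E-ctr [ 83.6 120. ] size [75.7 59.7] ang 29.7 z 206.1 W [[626.8 181.3]]
side hatch n 628 zmax 284.0 angle from horiz 1.98
top block pix [274. 209.] E-ctr [-6.9 84.9] size [100.1  59.4] ang 0.0 z 200.5 W [[548.2 124.3]]
top green pix [266. 251.] E-ctr [-108.1  136.1] size [18.5 21. ] ang 76.0 z 190.8 W [[437.3 148.1]]
top tin pix [252. 178.] E-ctr [ 88.6 122.1] size [59.  56.8] ang 12.4 z 204.3 W [[631.1 184.6]]
top hatch n 110 zmax 284.0 angle from horiz 1.5
```

View pics/side7.png

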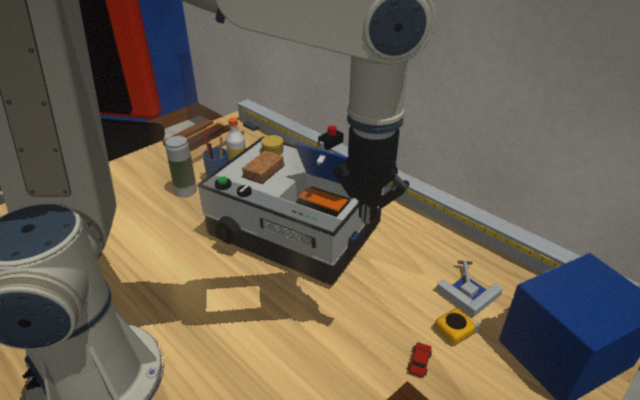

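View pics/top7.png

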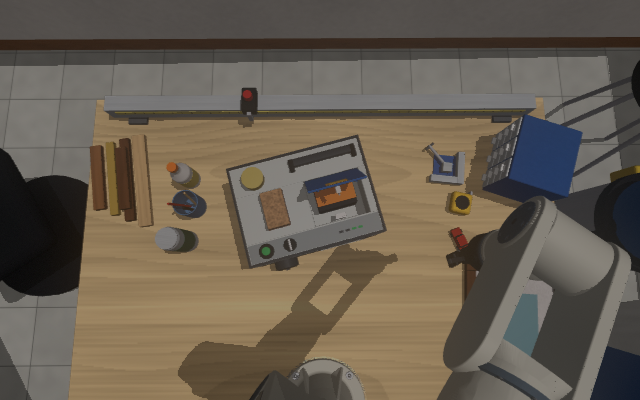

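The hatch stays wide open: the side view gives about 1.16 rad, with its top edge at z 284. The block, tin and button have not moved, and the arm is clear.

>>> {"method": "send_rows", "body": {
  "series": [
    [0,0,0,0,0,0],
    [0,0,0,0,0,0],
    [0,0,0,0,0,0],
    [0,0,0,0,0,0],
    [0,0,0,0,0,0],
    [0,0,0,0,0,0]
  ]
}}

```text
clock: 13.55
eef_pos: [424.4, -309.9, 326.3]
tcp_rot: [-1.571, 0.0, 0.258]
contact_force: [0.1, 0.7, 0.3]
opening: 0.001
```

```bash
python3 - <<'E'
from h import *
from rig import r,imaging
f=imaging.grab_frame("side");m=masks(f,"side")[0]["blue"][0];P=cloud(f)[m];E=toE(P)
k=(E[:,1]>-155)&(E[:,1]<-15)&(E[:,0]>-60)&(P[:,2]>180)
p=np.polyfit(P[k,2],E[k,0],1);print("angle",np.arctan2(1,-p[0]).round(2),P[k,2].max())
print(r.sense()["contact_force"],r.sign_off())
E
```

```text
angle 1.16 283.5320695675399
the job is handed in; nothing more can be done
[ 0.0834026  -0.57090384  0.16693877] None
```

The block is off the hatch, the hatch is open, and the job was handed in at about 13.6 s on the robot's clock.

- **Block:** I slid it with two spread fingertips, no gripping and about 2 N, onto the clear deck. It lies flat, square to the extractor, at about x -7, y +85 mm. Its near side is about 65 mm from the hatch.
- **Hatch:** I pressed the yellow mark once, 6.9 mm down to the firm stop (about 12 N), then lifted away. It swung up and measured 1.16 rad in the side view, both about 3 s and about 4 s after release.
- **Other things:** The wax tin and power button measured at the same spots as before. I checked the bench items only by eye in the last pictures. The arm was clear of everything at the end.

One check disagreed. The top view gave a hatch angle of 1.5 rad, from only 110 pixels of a plate seen almost edge-on. I relied on the side view, which used 628 pixels. Both views put the hatch's upper edge at z 284 mm, which fits fully open.

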